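Bed the pads of a bass-flute foot joint

TASK

The bass-flute foot joint strapped in the stand on the repair bench has two freshly padded brass key cups standing open. Put one fingertip on each of these two cups, press both gently shut at the same time, hold them shut together for at least three seconds so that the new pads take their seat, then let go so that both spring open again. Lift and shift nothing: leave the third key (the shut one near the socket end), the stand and everything else on the bench where they are.

Things in the scene. Friction and masses are not known exactly. Their poses are not given: they have to be found in the camera images.
- stand: Wooden stand, 110 x 340 mm, 2 to 3 kg, loose on the bench, holding a silvery tube (29 mm thick, 300 mm long) along its y in two saddles with brass straps; tube axis 60 mm up, wide socket end at +y. Origin on the bench under the point midway between the two open cups, z up. Board y = -125 to +215 mm, straps at y = -78 and +172, tops below 83 mm.
- touches (a point): Middle of the two small brass touch plates of the open keys, side by side over the tube at y = +113 to +144 mm in the stand's frame, near the socket. They move with their keys; the fingertips belong on the cups, not here.
- cup_c: Round brass key cup, 30 mm across, 6.5 mm thick, a cream pad under it. Origin: centre of its top face, z out of that face, y along the tube to the socket end. Open, at y = -31 mm on the stand, 62 mm from the other. Open its top is 93 mm above the bench, tilted, its +x edge highest (96). Fully shut it is level, 87 mm up, at x = 0. Hinge along y at x = -24, 80 mm up.
- cup_cs: Round brass key cup, 30 mm across, 6.5 mm thick, a cream pad under it. Origin: centre of its top face, z out of that face, y along the tube to the socket end. The other open cup, at y = +31 mm on the stand; else just like cup_c, on the same hinge rod.
- cup_ds: Round brass key cup, 30 mm across, 6.5 mm thick, a cream pad under it. Origin: centre of its top face, z out of that face, y along the tube to the socket end. The third cup, shut by its spring, level, its top 87 mm above the bench, at y = +93 mm in the stand's frame, 62 mm beyond cup_cs. To be left alone. Its own touch plate sticks out at +x, to x = 61 mm.
- key_c (a joint): Hinge angle of cup_c's key, rad: 0 open, 0.24 fully shut (firm stop). From 0.18 on the pad lies on its tone hole and is being squeezed. A light spring opens it: 1.2 N at the cup centre to start, 2.4 N fully shut.
- key_cs (a joint): The same for cup_cs's key, with its own spring: 0 open, 0.24 fully shut.
- key_ds (a joint): Hinge angle of the third key, rad: 0 shut, grows to 0.2 if its touch plate is pressed. It should stay at 0.
- screwdriver: Bystander: small screwdriver with a blue handle, 150 mm long, lying on the bench in front of the stand; origin under its middle
- spring_hook: Bystander: brass-handled spring hook (a thin steel needle in a brass handle), 150 mm long, lying on the bench; origin under its middle
- pad_tin: Bystander: flat round tin with a blue lid, 62 mm wide, 18 mm high; origin at the centre of its underside
- mallet: Bystander: small wooden mallet lying on the bench, 190 mm long with a dark head 62 mm wide and 32 mm high; origin under the middle of its handle
- oil_bottle: Bystander: amber oil bottle, 32 mm wide, 70 mm high; origin at the centre of its underside
- grease_jar: Bystander: green jar with a black cap, 48 mm wide, 42 mm high; origin at the centre of its underside
- shim_box: Bystander: orange divided open box, 70 x 90 mm, 28 mm high; origin at the centre of its underside
- head_joint: Bystander: a silvery concert-flute head joint lying on the bench, a tube 19 mm thick and 220 mm long with a brass lip plate; origin under its middle

How it is judged:
By the outcome, as a careful person would: the job done as asked, in the order asked, and still so for the second after the job is handed in, with the robot touching nothing.
It also fails if it takes over 42 s, if anything falls off the work surface, if the arm or the gripper's body presses on something with over 40 N, if the wrist force passes 120 N, or if a joint passes its speed limit or range.

ROBOT

A 6-joint arm with a two-finger parallel gripper is mounted at the origin on the work surface. World frame = base frame: x ahead of the robot, y to its left, z up, the work surface at z = 0. Lengths are in m, angles in rad, forces in N, time in s.
With the tool pointing down it reaches from about 0.35 to 1 m from the base axis. Payload 7.1 kg.
Tool frame: the origin (TCP) lies between the finger pads; the fingertips stand 22 mm ahead of it and the grasp point (between the pads) lies 3 mm ahead of it; x points along the fingers, y is the direction in which the jaws open and shut, and the axes are right-handed (so a half turn about x gives the same grasp; the last joint's range is limited). The gripper opens to 85 mm and grips with 20 to 120 N. Pads are 22 mm wide; open, the fingers measure 114 mm over their backs; the gripper's body (76 mm by 85 mm) begins 54 mm behind the grasp point. The pads swing forward as they close: fully open they stand 13 mm farther back than shut.
Start: joints at [-1.281, 0.423, 1.63, -0, 1.089, -0.019], TCP at [0.19, -0.595, 0.253] pointing down, gripper open.
Joint ranges: [-3, 3], [-0.9, 2.11], [0.09, 2.58], [-1.31, 4.45], [0.11, 2.69], [-2.54, 2.54]. Speed limits (rad/s): [2.39, 2.39, 3.01, 3.14, 3.14, 3.14].

INTERFACE

Orientations are given as a rotation vector (axis times angle).
In Python, from rig import manip gives the robot as it stands. The module is installed in compiled form; this text tells all that it offers. Calls block until the motion is done:
- manip.move_to(position, orientation): joint-space move of the TCP to a pose.
- manip.servo_line(position, orientation=None, rate=0.15): straight line of the TCP; orientation=None keeps the orientation; rate is the mean speed in m/s.
- manip.set_joints(angles): joint-space move.
- manip.command_gripper(opening, f_grip=None): finger opening in m; f_grip is the grip in N (None keeps the last); returns when the fingers have stopped.
- manip.hold(seconds).
- manip.solve_ik(position, orientation): joint angles nearest the present ones, or None.
- manip.camera(name): name is "scene" or "top" or "wrist"; returns a dict with "image" (420x560x3 uint8, red, green, blue), "fx", "fy", "cx", "cy" (pixels), "k1" (the pictures are not rectified: a ray, as slopes to the right and down, at radius r is drawn at 1 + k1 r^2 times it, then the intrinsics apply), "cam_to_world" (4x4, takes a point from camera to world coordinates); the wrist camera has in their place "mount" (4x4, takes a point from camera to tool coordinates, whose origin is the TCP and whose axes are the tool frame's). Camera axes: x right, y down, z forward; pixel columns grow to the right and rows downward; lengths in m; the calibration is good to about 2 mm. A picture is of the moment at which its call begins: read the wrist's pose just before it. There is no depth.
A pose or a line that the arm cannot do raises manip.IKError and nothing moves.
- manip.sign_off(): hands the job in, once; it reports no verdict.
Readings, each from a call of its own:
- manip.get_time(): time.
- manip.get_joint_positions(): joint angles.
- manip.get_joint_vel(): joint speeds.
- manip.get_tau(): joint torques, N m.
- manip.get_position(): TCP position.
- manip.get_ee_rot(): TCP orientation.
- manip.get_contact_force(): force on the tool from outside, world axes, zero at the start.
- manip.get_torque(): the same for the moment, N m.
- manip.get_width(): finger opening in m.
Only numpy, scipy, OpenCV 4.12 (cv2) and the standard library are available. Lean on these libraries where they do the work, as an engineer would, in place of code of your own. Each camera call takes 0.05 s, during which the arm holds its last target.

## Working session

There is one attempt and no reset: what is moved stays moved. The work goes in short steps, each a Python script; the robot and the scene stay as the last script left them, time stands still between calls to the robot, and variables do not carry over. Pictures are saved under pics/ and viewed, and the job is handed in when it is done.

```bash
mkdir -p pics; ls
python3 - <<'E'
from rig import manip
import cv2,numpy as np
np.set_printoptions(precision=4,suppress=True)
for n in ("scene","top","wrist"):
    p=manip.get_position();r=manip.get_ee_rot()
    c=manip.camera(n)
    cv2.imwrite(f"pics/{n}0.png",c["image"][:,:,::-1])
    print(n,{k:(v if k!="image" else 0) for k,v in c.items()},p,r)
    import pickle; c["p"]=p;c["r"]=r;pickle.dump(c,open(f"{n}0.pkl","wb"))
print(manip.get_time(),manip.get_width(),manip.get_contact_force())
E
```

```text
pics
scene {'image': 0, 'fx': 483.94194965785704, 'fy': 483.94194965785704, 'cx': 274.2737415595024, 'cy': 215.33566457736868, 'k1': 0.06043828337997875, 'cam_to_world': array([[-0.6848,  0.5311, -0.499 ,  1.2961],
       [ 0.7286,  0.5086, -0.4587,  0.6848],
       [ 0.0102, -0.6777, -0.7353,  1.1167],
       [ 0.    ,  0.    ,  0.    ,  1.    ]])} [ 0.1898 -0.5949  0.2525] [ 2.0554  0.3216 -2.0558]
top {'image': 0, 'fx': 392.6341544689883, 'fy': 392.6341544689883, 'cx': 277.34917120233536, 'cy': 204.046826135026, 'k1': 0.028503592667063864, 'cam_to_world': array([[-0.0203, -0.9708,  0.2389,  0.3568],
       [-0.9998,  0.0212,  0.0012,  0.0379],
       [-0.0062, -0.2388, -0.971 ,  1.0002],
       [ 0.    ,  0.    ,  0.    ,  1.    ]])} [ 0.1898 -0.5949  0.2525] [ 2.0554  0.3216 -2.0558]
wrist {'image': 0, 'fx': 289.533747772967, 'fy': 289.533747772967, 'cx': 282.13365422567006, 'cy': 208.4568736302923, 'k1': -0.01799276769929051, 'mount': array([[-0.0002, -0.286 ,  0.9582, -0.121 ],
       [ 1.    , -0.0003,  0.0001,  0.0002],
       [ 0.0003,  0.9582,  0.286 , -0.0738],
       [ 0.    ,  0.    ,  0.    ,  1.    ]])} [ 0.1898 -0.595   0.2526] [ 2.0553  0.3213 -2.0557]
0.15 0.08532512335298287 [ 0.2291  0.4315 -0.5557]
```

View pics/top0.png

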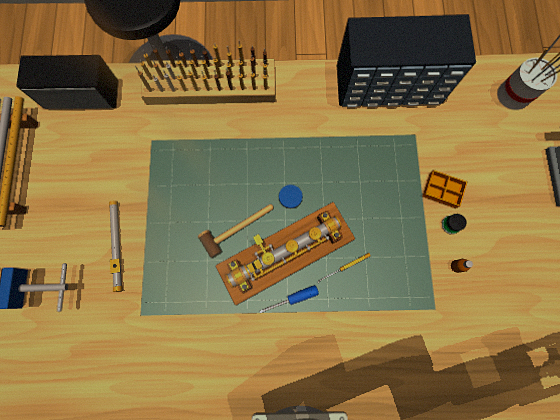

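View pics/scene0.png

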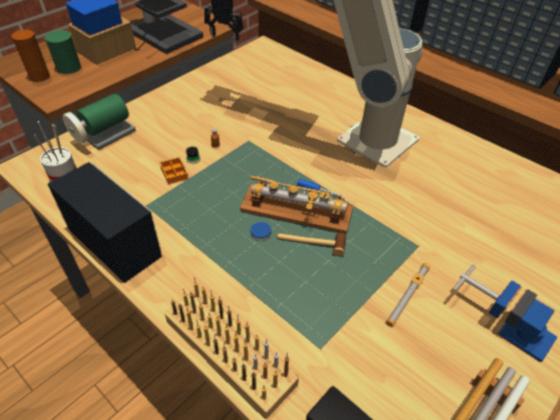

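View pics/wrist0.png

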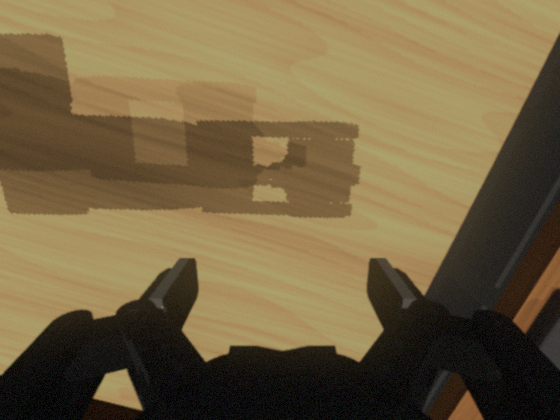

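The top view shows the stand near (285,253), tilted, with three cups in a row and the board's corners visible. I'll zoom in on that area.

Run:
```python
import cv2
a=cv2.imread("pics/top0.png")[190:320,200:380]; cv2.imwrite("pics/topz.png",cv2.resize(a,None,fx=4.4,fy=4.4,interpolation=cv2.INTER_CUBIC))
a=cv2.imread("pics/scene0.png")[160:260,225:365]; cv2.imwrite("pics/scenez.png",cv2.resize(a,None,fx=5.6,fy=5.6,interpolation=cv2.INTER_CUBIC))
```

```text
(no output)
```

View pics/topz.png

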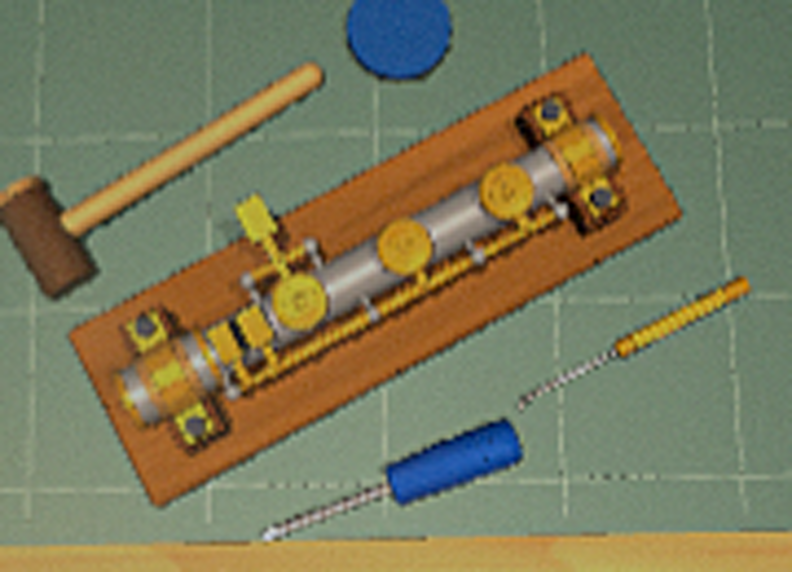

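View pics/scenez.png

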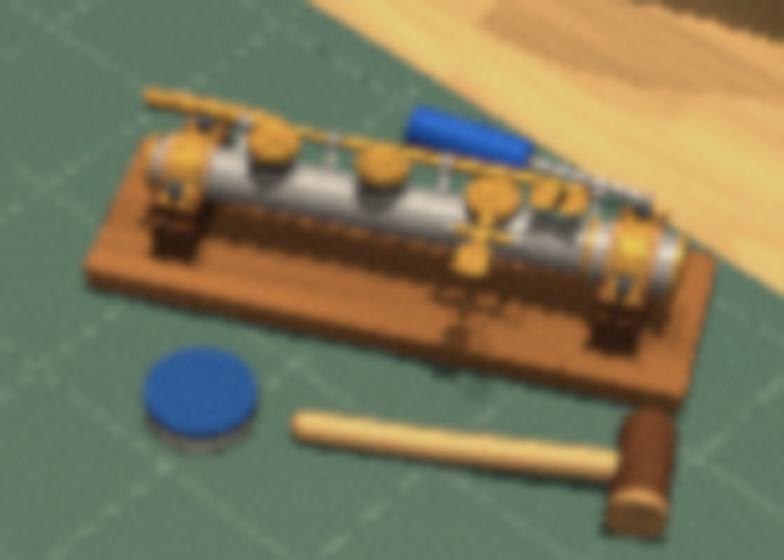

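```bash
cat > h.py <<'E'
import numpy as np,cv2,pickle
from scipy.spatial.transform import Rotation as R
np.set_printoptions(precision=4,suppress=True)
def und(c,uv):
    d=(np.asarray(uv,float)-[c["cx"],c["cy"]])/[c["fx"],c["fy"]]
    s=d.copy()
    for _ in range(20): s=d/(1+c["k1"]*np.sum(s*s,-1,keepdims=True))
    return s
def T(c):
    if "cam_to_world" in c: return c["cam_to_world"]
    W=np.eye(4);W[:3,:3]=R.from_rotvec(c["r"]).as_matrix();W[:3,3]=c["p"]
    return W@c["mount"]
def onz(c,uv,z):
    s=und(c,uv);M=T(c)
    d=np.c_[s,np.ones(len(s))]@M[:3,:3].T;o=M[:3,3]
    return o+d*((np.broadcast_to(z,len(s))-o[2])/d[:,2])[:,None]
def proj(c,P):
    M=np.linalg.inv(T(c));q=np.asarray(P)@M[:3,:3].T+M[:3,3]
    s=q[:,:2]/q[:,2:];s=s*(1+c["k1"]*np.sum(s*s,-1,keepdims=True))
    return s*[c["fx"],c["fy"]]+[c["cx"],c["cy"]]
def grab(name,fn):
    from rig import manip
    p=manip.get_position();r=manip.get_ee_rot();c=manip.camera(name);c["p"]=p;c["r"]=r
    pickle.dump(c,open(fn+".pkl","wb"));cv2.imwrite(f"pics/{fn}.png",c["image"][:,:,::-1]);return c
E
python3 - <<'E'
from h import *
c=pickle.load(open("top0.pkl","rb"))
z=np.array([[507,191],[405,246],[300,301]]) 
uv=(z+.5)/4.4-.5+[200,190]
X=onz(c,uv,[.093,.093,.087]);print(X)
d=X[2]-X[0];print(np.linalg.norm(d[:2]),np.degrees(np.arctan2(-d[0],d[1])))
cor=np.array([[587,55],[683,213],[160,507],[70,332]]);B=onz(c,(cor+.5)/4.4-.5+[200,190],.018);print(B, np.linalg.norm(np.diff(B,axis=0),axis=1))
# scene
s=pickle.load(open("scene0.pkl","rb"))
z=np.array([[274,137],[383,160],[492,195]]); X=onz(s,(z+.5)/5.6-.5+[225,160],[.093,.093,.087]);print(X)
d=X[2]-X[0];print(np.degrees(np.arctan2(-d[0],d[1])))
E
```

```text
[[ 0.5085 -0.0471  0.093 ]
 [ 0.4803  0.0078  0.093 ]
 [ 0.4533  0.0637  0.087 ]]
0.12381390296715537 26.467180722194758
[[ 0.6005 -0.1044  0.018 ]
 [ 0.5062 -0.1541  0.018 ]
 [ 0.3496  0.1443  0.018 ]
 [ 0.446   0.1956  0.018 ]] [0.1066 0.337  0.1092]
[[ 0.5083 -0.0445  0.093 ]
 [ 0.4805  0.0105  0.093 ]
 [ 0.4552  0.0669  0.087 ]]
25.458021896113575
```

```bash
cat >> h.py <<'E'
def ori(yaw,flip=1):
    y=flip*np.array([-np.sin(yaw),np.cos(yaw),0]);x=np.array([0,0,-1.])
    return R.from_matrix(np.c_[x,y,np.cross(x,y)]).as_rotvec()
E
python3 - <<'E'
from h import *
from rig import manip
y=np.radians(26.5)
for f in (1,-1): print(f,manip.solve_ik([.4945,-.019,.25],ori(y,f)), R.from_rotvec(ori(y,f)).as_matrix()[:,2])
print(R.from_rotvec(manip.get_ee_rot()).as_matrix())
E
```

```text
1 [-0.0625  0.2363  1.9152  0.      0.99   -2.0958] [0.8949 0.4462 0.    ]
-1 [-0.0625  0.2363  1.9152 -0.      0.99    1.0458] [-0.8949 -0.4462  0.    ]
[[-0.0003  0.3039 -0.9527]
 [ 0.0012 -0.9527 -0.3039]
 [-1.     -0.0012 -0.0001]]
```

Run:
```python
from h import *
from rig import manip
y=np.radians(26.5)
manip.move_to([.4945,-.019,.25],ori(y,-1))
manip.command_gripper(0.0475)
c=grab("wrist","w1"); cv2.imwrite("pics/w1b.png",cv2.resize(c["image"][:,:,::-1],None,fx=1.42,fy=1.42,interpolation=cv2.INTER_CUBIC))
print(manip.get_time(),c["p"],c["r"],ori(y,-1),manip.get_width(),manip.get_contact_force())
```

```text
2.9833 [ 0.4945 -0.0191  0.25  ] [ 1.9643  0.4623 -1.9644] [ 1.9642  0.4625 -1.9642] 0.04741133666645312 [ 0.5619  0.2953 -0.1206]
```

View pics/w1b.png

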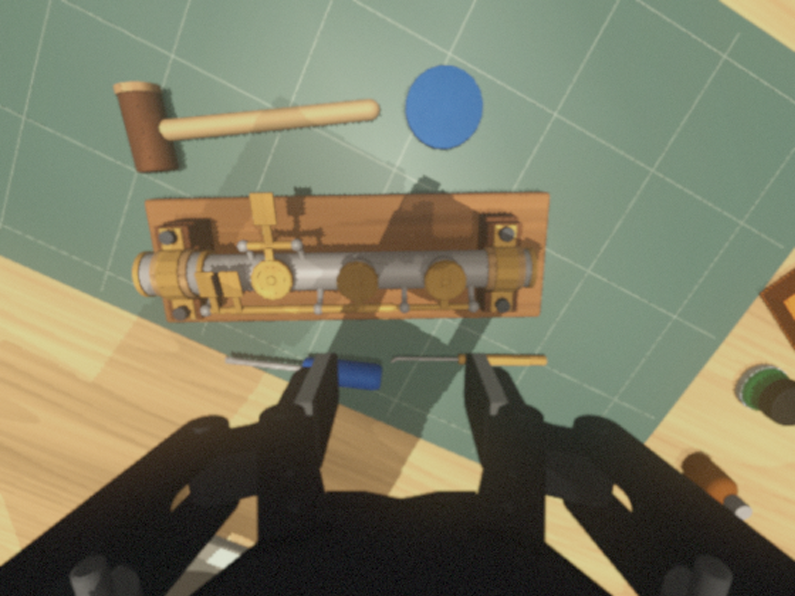

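Run:
```python
from h import *
a=cv2.imread("pics/w1.png")
A=cv2.resize(a[235:300,195:365],None,fx=4.6,fy=4.6,interpolation=cv2.INTER_CUBIC);A=cv2.convertScaleAbs(A,alpha=1.8,beta=10)
B=cv2.resize(a[165:230,145:345],None,fx=4,fy=4,interpolation=cv2.INTER_CUBIC)
A=cv2.copyMakeBorder(A,0,0,0,max(0,B.shape[1]-A.shape[1]),0);B=cv2.copyMakeBorder(B,0,0,0,max(0,A.shape[1]-B.shape[1]),0)
cv2.imwrite("pics/w1z.png",np.vstack([A,B])); print(A.shape,B.shape)
```

```text
(299, 800, 3) (260, 800, 3)
```

View pics/w1z.png

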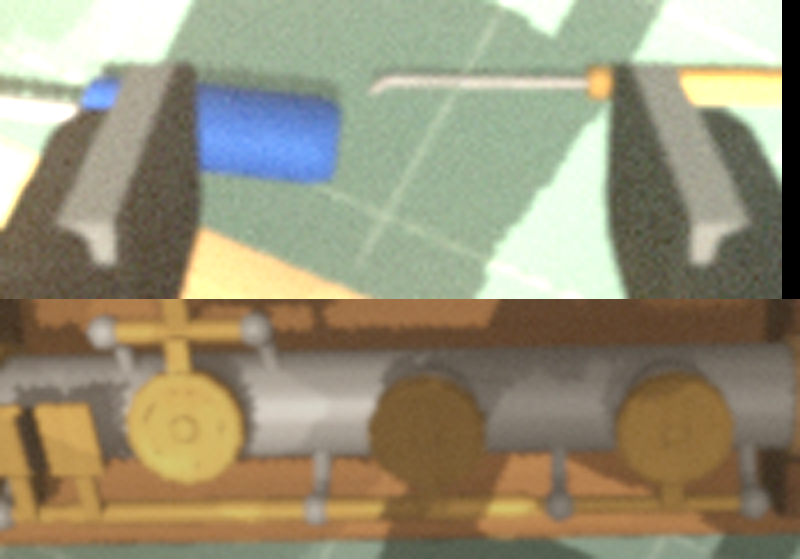

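Run:
```python
from h import *
c=pickle.load(open("w1.pkl","rb"))
M=c["mount"]
cols=np.array([118,175,197,610,635,678]);uv=np.c_[(cols+.5)/4.6-.5+195,np.full(6,(67+.5)/4.6-.5+235)]
s=und(c,uv);d=np.c_[s,np.ones(6)]@M[:3,:3].T;o=M[:3,3]
for zz in (-.011,):
  print((o+d*((zz-o[2])/d[:,2])[:,None]))
for xx in (.022,.026): print((o+d*((xx-o[0])/d[:,0])[:,None]))
z=np.array([[185,427-299],[428,431-299],[675,428-299]])
X=onz(c,(z+.5)/4-.5+[145,165],[.087,.093,.093]);print(X)
d=X[0]-X[2];print(np.linalg.norm(d[:2]),np.degrees(np.arctan2(-d[0],d[1])))
m=(X[1]+X[2])/2;print(m)
yw=np.arctan2(-d[0],d[1]);yv=np.array([-np.sin(yw),np.cos(yw)]);xv=np.array([np.cos(yw),np.sin(yw)])
print(((X[:,:2]-m[:2])@np.c_[xv,yv])*1e3)
# board corners
```

```text
[[ 0.0159 -0.0316 -0.011 ]
 [ 0.0159 -0.0252 -0.011 ]
 [ 0.0159 -0.0227 -0.011 ]
 [ 0.0159  0.0236 -0.011 ]
 [ 0.0159  0.0264 -0.011 ]
 [ 0.0159  0.0312 -0.011 ]]
[[ 0.022  -0.033  -0.0082]
 [ 0.022  -0.0263 -0.0082]
 [ 0.022  -0.0237 -0.0082]
 [ 0.022   0.0246 -0.0082]
 [ 0.022   0.0276 -0.0082]
 [ 0.022   0.0326 -0.0082]]
[[ 0.026  -0.0339 -0.0064]
 [ 0.026  -0.0271 -0.0064]
 [ 0.026  -0.0244 -0.0064]
 [ 0.026   0.0253 -0.0064]
 [ 0.026   0.0283 -0.0064]
 [ 0.026   0.0335 -0.0064]]
[[ 0.4548  0.064   0.087 ]
 [ 0.483   0.0085  0.093 ]
 [ 0.511  -0.0459  0.093 ]]
0.1234047397131546 27.047584663845225
[ 0.497  -0.0187  0.093 ]
[[  0.0729  92.8098]
 [ -0.0729  30.5949]
 [  0.0729 -30.5949]]
```

Run:
```python
from h import *
from rig import manip
y=np.radians(27)
manip.command_gripper(0.0525)
manip.servo_line([.4968,-.0179,.145],ori(y,-1),rate=.1)
manip.hold(.2)
c=grab("wrist","w2"); cv2.imwrite("pics/w2b.png",cv2.resize(c["image"][:,:,::-1],None,fx=1.42,fy=1.42,interpolation=cv2.INTER_CUBIC))
c2=grab("scene","s2"); cv2.imwrite("pics/s2b.png",cv2.resize(c2["image"][150:260,215:365,::-1],None,fx=5,fy=5,interpolation=cv2.INTER_CUBIC))
F=np.array([(manip.hold(.02),manip.get_contact_force())[1] for _ in range(10)]);print(F.mean(0),F.std(0))
print(manip.get_time(),c["p"],manip.get_width())
```

```text
[-0.2129  0.1657  0.201 ] [0.4816 0.4964 0.4395]
4.875 [ 0.4971 -0.0179  0.1455] 0.05218812899533842
```

View pics/w2b.png

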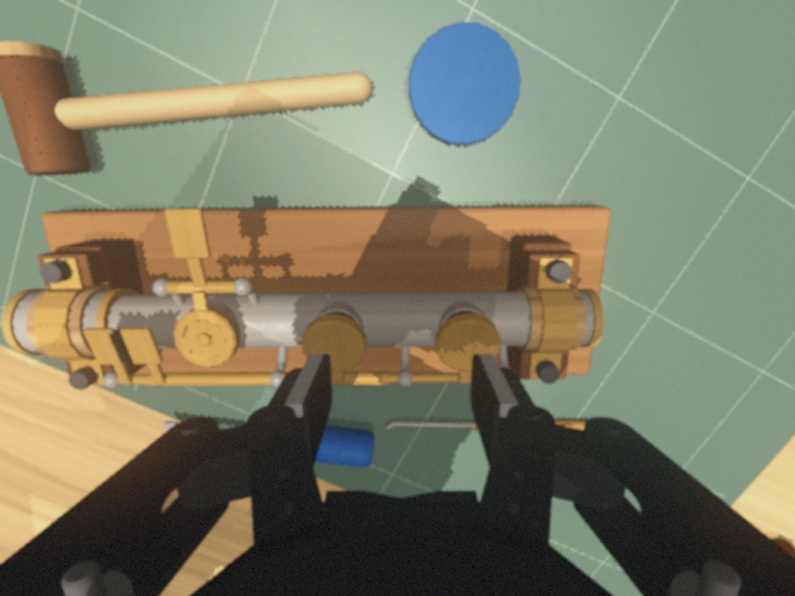

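View pics/s2b.png

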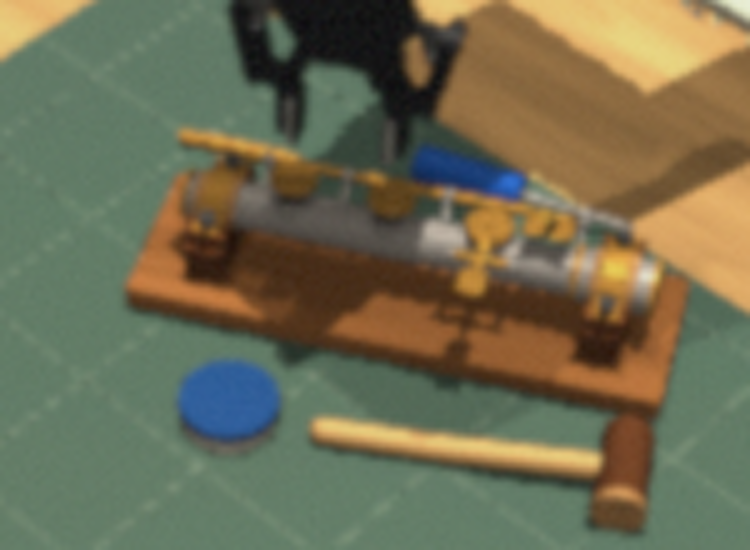

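Run:
```python
from h import *
c=pickle.load(open("w2.pkl","rb"))
z=np.array([[205,337],[334,341],[468,341]])
X=onz(c,(z+.5)/1.42-.5,[.087,.093,.093]);print(X, X[1:].mean(0))
d=X[0]-X[2];print(np.linalg.norm(d[:2]),np.degrees(np.arctan2(-d[0],d[1])))
M=np.linalg.inv(np.block([[R.from_rotvec(c["r"]).as_matrix(),c["p"][:,None]],[np.zeros((1,3)),np.ones((1,1))]]))
print(X@M[:3,:3].T+M[:3,3])
```

```text
[[ 0.4556  0.0641  0.087 ]
 [ 0.4841  0.0092  0.093 ]
 [ 0.5118 -0.0452  0.093 ]] [ 0.498 -0.018  0.093]
0.12294917779941202 27.23096253946627
[[ 0.0585 -0.092  -0.0002]
 [ 0.0525 -0.0301 -0.0007]
 [ 0.0525  0.031  -0.0007]]
```

Run:
```python
from h import *
from rig import manip
o=ori(np.radians(27.1),-1)
def f(n=8):
    return np.mean([(manip.hold(.01),manip.get_contact_force())[1] for _ in range(n)],0)
P=[.4971,-.0179]
manip.servo_line(P+[.125],o,rate=.05)
manip.hold(.2); b=f(20);print("base",b)
z=.125
while z>.104:
    z-=.001
    manip.servo_line(P+[z],o,rate=.01)
    F=f()-b; print(round(z,4),manip.get_position()[2].round(5),F.round(2))
    if F[2]>5: break
print(manip.get_time())
c=grab("wrist","w3"); cv2.imwrite("pics/w3b.png",cv2.resize(c["image"][:,:,::-1],None,fx=1.42,fy=1.42,interpolation=cv2.INTER_CUBIC))
print(manip.get_time())
```

```text
base [ 0.1046 -0.0783  0.2073]
0.124 0.12399 [-0.06  0.1   0.08]
0.123 0.12298 [-0.06 -0.08 -0.47]
0.122 0.12197 [-0.33 -0.09 -0.09]
0.121 0.121 [-0.18  0.05 -0.43]
0.12 0.11997 [-0.26  0.32 -0.4 ]
0.119 0.11898 [ 0.08 -0.1  -0.12]
0.118 0.11794 [-0.04 -0.08 -0.52]
0.117 0.11697 [-0.34  0.1  -0.5 ]
0.116 0.11597 [-0.1  -0.14  0.01]
0.115 0.11499 [ 0.09  0.4  -0.47]
0.114 0.11397 [ 0.01 -0.06 -0.16]
0.113 0.11312 [0.12 0.45 1.49]
0.112 0.1121 [0.88 0.65 1.86]
0.111 0.11102 [ 1.   -0.02  1.79]
0.11 0.11001 [1.33 0.45 2.09]
0.109 0.10901 [1.43 0.35 2.29]
0.108 0.10802 [1.47 0.58 3.07]
0.107 0.107 [1.85 0.65 3.02]
0.106 0.10601 [2.45 1.03 3.22]
0.105 0.10518 [2.16 1.44 5.47]
12.125
12.175
```

View pics/w3b.png

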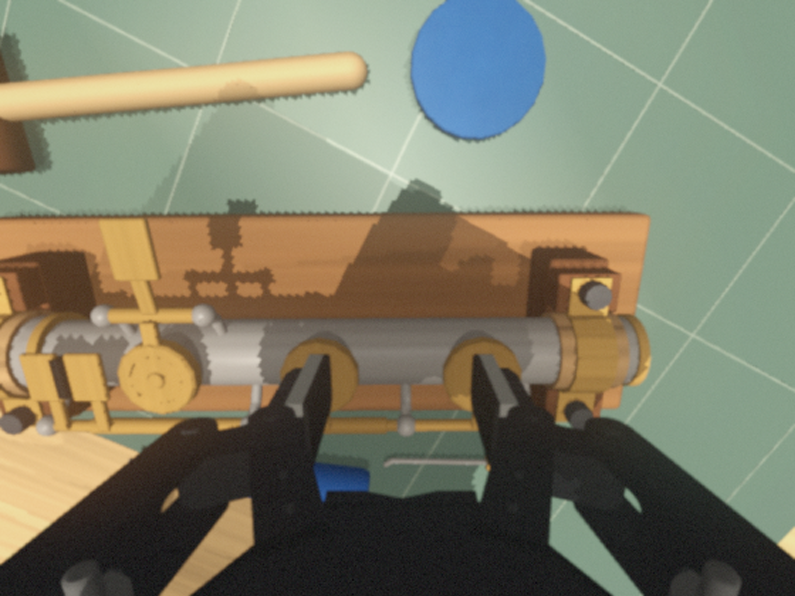

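Run:
```python
from h import *
from rig import manip
yw=np.radians(27.1);o=ori(yw,-1);xs=np.array([np.cos(yw),np.sin(yw),0]);ys=np.array([-np.sin(yw),np.cos(yw),0])
def f(n=12):
    a=[(manip.hold(.01),manip.get_contact_force(),manip.get_torque())[1:] for _ in range(n)]
    return np.mean(a,0)
b=np.array([ 0.1046,-0.0783,0.2073])
P=[.4971,-.0179]
z=.105
F,M=f();print(F-b,M@xs,M@ys)
while z>.1025:
    z-=.0003
    manip.servo_line(P+[z],o,rate=.01)
    F,M=f();F=F-b; print(round(z,4),manip.get_position()[2].round(5),F.round(2),(M@xs).round(3),(M@ys).round(3))
    if F[2]>10: break
print(manip.get_time())
c2=grab("scene","s4"); cv2.imwrite("pics/s4b.png",cv2.resize(c2["image"][150:260,215:365,::-1],None,fx=5,fy=5,interpolation=cv2.INTER_CUBIC))
```

```text
[1.8175 1.5013 5.3216] 0.07373350032579093 -0.42999640420058177
0.1047 0.10511 [1.27 1.68 8.62] 0.179 -0.28
0.1044 0.10506 [ 0.3   1.82 11.69] 0.225 -0.165
12.975
```

View pics/s4b.png

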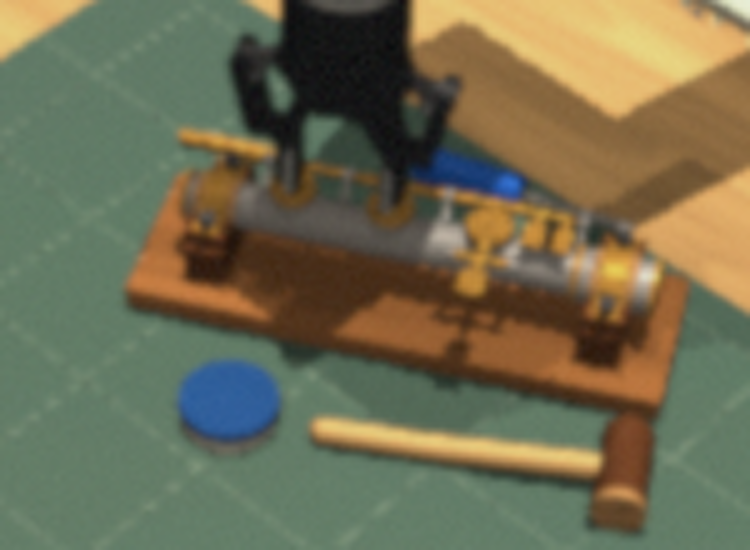

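Run:
```python
from h import *
from rig import manip
o=ori(np.radians(27.1),-1)
t=manip.get_time()
for _ in range(3):
    manip.hold(1.5)
    print(manip.get_time(),np.array(manip.get_contact_force()),manip.get_position())
P=[.4971,-.0179]
manip.servo_line(P+[.12],o,rate=.015)
manip.servo_line(P+[.25],o,rate=.1)
manip.hold(.3);print(manip.get_time(),np.array(manip.get_contact_force()))
c=grab("wrist","w5"); cv2.imwrite("pics/w5b.png",cv2.resize(c["image"][:,:,::-1],None,fx=1.42,fy=1.42,interpolation=cv2.INTER_CUBIC))
c2=grab("scene","s5"); cv2.imwrite("pics/s5b.png",cv2.resize(c2["image"][150:260,215:365,::-1],None,fx=5,fy=5,interpolation=cv2.INTER_CUBIC))
a=pickle.load(open("w1.pkl","rb"));print(a["p"],c["p"],a["r"],c["r"])
```

```text
14.525 [ 1.5169  1.8041 12.1879] [ 0.4974 -0.0179  0.1051]
16.025 [-0.1091  1.2039 11.5158] [ 0.4974 -0.0178  0.1051]
17.525 [ 0.712   1.4578 12.4448] [ 0.4974 -0.0178  0.1051]
20.4667 [ 0.507  -0.1818 -0.46  ]
[ 0.4945 -0.0191  0.25  ] [ 0.497  -0.0179  0.2497] [ 1.9643  0.4623 -1.9644] [ 1.9573  0.472  -1.9584]
```

View pics/w5b.png

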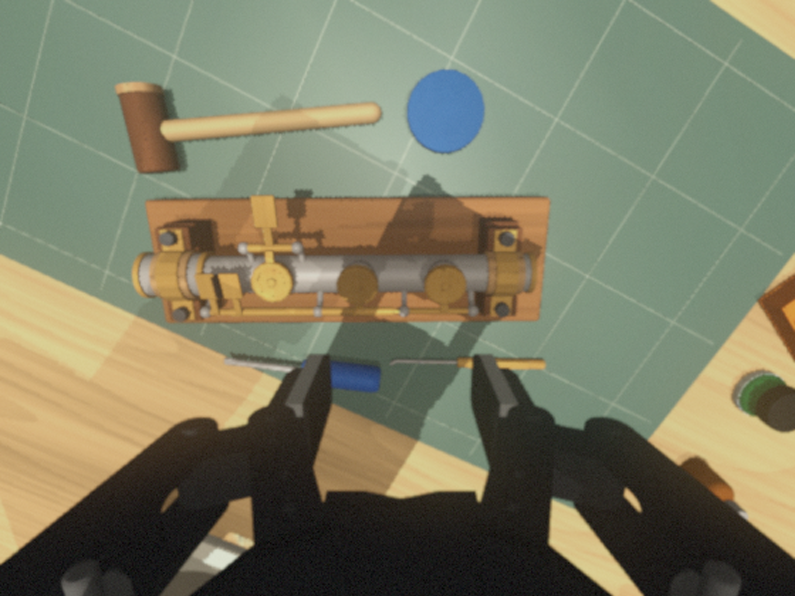

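View pics/s5b.png

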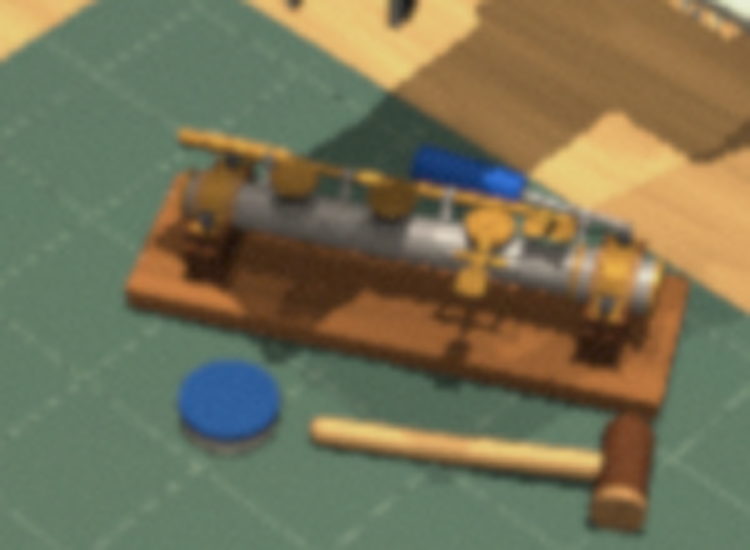

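The two cups, at (357,285) and (445,285) in the wrist view, are open again. In the scene view the stand, mallet and tin sit on the same pixels as before the press. I'm handing in now.

Run:
```python
from h import *
from rig import manip
a=pickle.load(open("s2.pkl","rb"))["image"];b=pickle.load(open("s5.pkl","rb"))["image"]
s,_=cv2.phaseCorrelate(*[np.float32(cv2.cvtColor(i[192:245,238:355],cv2.COLOR_RGB2GRAY)) for i in (a,b)]);print(s)
print(manip.sign_off(),manip.get_time())
```

```text
(-0.07472488993681026, 0.06495487953971235)
the job is handed in; nothing more can be done
the job is handed in; nothing more can be done
```

Both open cups were pressed shut together, held for more than three seconds and released. The job was handed in shortly after the 20.5 s mark, well under the 42 s limit.

- **Press:** I set the fingertips about 62 mm apart and lowered one onto each cup. The descent stopped when the force rose steeply at the end stop, after about 8 mm of travel from first contact. The total force was about 12 N, and the wrist moment suggested it was shared about evenly between the cups. That relies on my estimate of where the moment is measured. The hinge angles themselves can't be read, so "fully shut" is inferred from travel and force.
- **Hold:** The cups stayed shut for at least 4.5 s, with the height steady at 0.1051 m and the force at 11.5–12.4 N.
- **Release:** I lifted straight up and the contact force returned to zero within noise. The pictures show both cups open again and the third key and everything else in view looking unmoved. Comparing the stand area before and after gave a shift of under 0.1 pixel.

None of the checks failed. The cameras disagreed by 2–3 mm on the cup positions, which was well within the 15 mm cup radius. About 2 N of sideways friction appeared during the press, and the stand did not move.

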